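# Align the quarter-turn fastener and hold the pump cover shut

## Task

Close up the access cover of the white pump module on the lab bench. Without pushing the cover down, turn the quarter-turn fastener on it, whichever way is nearer, until its bar lines up with the slot marks in the cover, and let go of it. Then press the cover fully down on its frame with the fingers on the rubber pad beside the fastener, firmly but not hard, and finish while still holding it pressed shut; leave the glassware alone.

Things in the scene. Friction and masses are not known exactly. Their poses are not given: they have to be found in the camera images.
- housing: white pump module fixed on the bench, 260 mm (x) by 280 mm (y), frame rim 85 mm above the bench (a strip behind the cover 95 mm), a 3 mm black gasket on the rim. Origin at the centre of its underside, z up, -x is its front with keypad and hose ports. Its place and yaw vary.
- cover_origin (a point): aluminium cover plate 215 (x) by 270 (y) by 5 mm. This point: mid-thickness on its hinge at the far (+x) edge, 90 mm along the module's +x from its centre, 90.5 mm above the bench; plate from x = -215 to 0, top at z = 2.5 mm; axes parallel to the module's when shut. Two black slot marks 16 by 9 mm on top, in line with its x axis, 26 to 42 mm before and behind the fastener's centre.
- cover (a joint): cover angle: 0 shut on a firm stop, 0.07 sprung up, as it starts (front edge 15 mm up). Springs lift it: pushed at the pad it gives from about 2 N and takes about 9 N to hold shut; let go, it springs up. With the fastener over about 0.2 rad out of line its pin meets the frame and stops the cover at about 0.05.
- cover_pad (a point): centre of the top face of the black rubber push pad on the cover, 44 mm (x) by 60 mm (y), 3 mm proud of the plate; at (-170, -55, 5.5) mm in the cover's frame, so 96 mm above the bench when shut and about 108 mm at the start.
- fastener_foot (a point): quarter-turn fastener at (-170, 45) mm in the cover's frame: steel disc 36 mm across, 5 mm high, with a grey upright thumb bar 46 mm long, 12 mm thick, 5 to 34 mm above the plate, a black groove along its top. This point: on its axis at the plate's top; x along the bar, z the turning axis, square to the cover. Aligned: bar parallel to the cover's x, either way round.
- fastener_grip (a point): point on the fastener's axis, 29 mm above the plate (5 mm below the top of the bar), where the bar is gripped across its 12 mm thickness.
- fastener (a joint): angle of the bar from the cover's x axis, growing counter-clockwise seen from above. 0 and 3.14 are both aligned; it starts between 0.6 and 2.5, stays where it is left (about 0.05 N m to turn), and has stops at -0.35 and 3.49 only.
- sample_bottle: closed amber sample bottle, 60 mm across, 150 mm high, on the bench beside the module; origin at the centre of its foot. Leave alone.
- beaker: open glass beaker, 70 mm across, 90 mm high, on the bench; origin at the centre of its foot. Leave alone.
- sample_jar: closed green glass jar, 66 mm across, 80 mm high, on the bench; origin at the centre of its foot. Leave alone.

How it is judged:
By the outcome, as a careful person would: the job done as asked, in the order asked, and still so for the second after the job is handed in, while the arm keeps its last pose, push and grip.
It also fails if it takes over 35 s, if anything falls off the work surface, if the arm or the gripper's body presses on something with over 40 N, if the wrist force passes 120 N, or if a joint passes its speed limit or range.

## Robot

A 6-joint arm with a two-finger parallel gripper is mounted at the origin on the work surface. World frame = base frame: x ahead of the robot, y to its left, z up, the work surface at z = 0. Lengths are in m, angles in rad, forces in N, time in s.
With the tool pointing down it reaches from about 0.325 to 0.75 m from the base axis. Payload 7.6 kg.
Tool frame: the origin (TCP) lies midway between the tips of the shut fingers; the grasp point (between the pads) lies 19 mm behind it (r.grasp_offset is the distance from the TCP to the grasp point, in m); x points along the fingers, y is the direction in which the jaws open and shut, and the axes are right-handed (so a half turn about x gives the same grasp; the last joint's range is limited). The gripper opens to 85 mm and grips with 20 to 120 N. Pads are 22 mm wide; open, the fingers measure 114 mm over their backs; the gripper's body (76 mm by 85 mm) begins 54 mm behind the grasp point. The pads swing forward as they close: fully open they stand 13 mm farther back than shut.
Start: joints at [1.043, 0.052, 1.401, -0, 1.689, -0.07], TCP at [0.232, 0.471, 0.231] pointing down, gripper open.
Joint ranges: [-2.9, 2.9], [-0.91, 2.17], [0.12, 2.37], [-1.06, 4.2], [0.26, 2.73], [-2.93, 2.93]. Speed limits (rad/s): [2.57, 2.57, 3.01, 3.14, 3.14, 3.14].

## Interface

Orientations are given as [roll, pitch, yaw] about the fixed x, y, z axes, in that order (R = Rz(yaw) Ry(pitch) Rx(roll)).
In Python, from workcell import read_state, snapshot, get_calibration, r, cut_out, place_of gives the robot as it stands.
- The arm moves only by the tool servo_tool, never from a script. Its argument "moves" is a list of rows, each an object with "linear": the shift along the tool's x, y, z in mm, a list of three; "twist": the turn about the tool's x in rad. In form: [{"linear": [x, y, z], "twist": twist}, ...]. A call has 1 to 8 rows; each row shifts and turns the commanded pose from where the row before left it, along the tool's axes as they then stand; what a row does not reach is not made up. A row lasts 1/12 s, in which the tool goes at most 41.7 mm and 7.16 degrees, less where a joint would pass 70% of its speed; a pose out of reach is approached as far as the arm can. A call with a gripper value outside its range is refused whole. "grip" is the opening in per cent of the stroke, from 0 (shut) to 100 (fully open), set as the call begins (left out, the last holds). The fingers move at their own pace and stop on an object; "grip_force" is the grip in N (left out, the last holds). Time passes only in rows, so rows that do not move let the fingers close. It gives the time, the measured TCP pose, the force and the opening at its end, in the units of the state.
- read_state(): the state, without advancing time (a new reading comes with each control period).
- snapshot(name): name is "scene" or "side" or "wrist"; returns the picture (400x640x3 uint8, red, green, blue); there is no depth.
- get_calibration(name): a dict with "camera_matrix" (3x3 intrinsics, pixels), "cam_to_world" (4x4, takes a point from camera to world coordinates). Camera axes: x right, y down, z forward; pixel columns grow to the right and rows downward; lengths in m; the calibration is good to about 2 mm. The wrist camera is an equidistant fisheye: a pixel r from the principal point sees the ray r / f radians off the axis. A picture is of the moment at which its call begins: read the wrist's pose just before it. get_calibration takes no time and is no camera call; for the wrist camera it gives the pose at the moment of the call.
- r.hand_in(): hands the job in, once; it reports no verdict.
Trained networks look in the newest picture that a camera, given by its name, has taken for a name from the list of things; names that differ only in an ending like _2 or _b are one class to them, and where a whole thing is asked for, a point or a joint stands for the part that bears it (a point fixed in the world has none). Each returns a list of dicts, best first, with "confidence" (0 to 1); they miss things now and then, are a little off and sometimes report something else, mostly with a low value. They report only what shows in the picture. A call takes as long as a camera call.
- cut_out(name, camera): "region" (400x640 bool, what is visible of it).
- place_of(name, camera): "location" ([x, y, z] in m, in world coordinates, good to about 4 mm: a listed point, or the origin of a listed thing).
The state is a dict: "t": time; "joints": joint angles; "dq": joint speeds; "effort": joint torques, N m; "tcp_pos": TCP position; "ee_rot": TCP orientation; "force": force on the tool from outside, world axes, zero at the start; "torque": the same for the moment, N m; "grip_width": opening from 0.0 (shut) to 1.0 (fully open).
Only numpy, scipy, OpenCV 4.12 (cv2) and the standard library are available. Lean on these libraries where they do the work, as an engineer would, in place of code of your own. Each camera call takes 0.05 s, during which the arm holds its last target. There are 200 camera calls.

## Working session

There is one attempt and no reset: what is moved stays moved. The work goes in short steps, Python scripts to look and compute and a tool call to move; the robot and the scene stay as the last step left them, time stands still between calls to the robot, and variables do not carry over. Pictures are saved under pics/ and viewed, about 8 in all and at most 12, crops included, and the job is handed in when it is done.

Besides the shell and the picture viewer there is one more tool, called after ">>>" as name(argument=value, ...) on one line, values as JSON. servo_tool: Moves the arm, as the interface text tells. Its arguments: {"type":"object","properties":{"moves":{"type":"array","items":{"type":"object","properties":{"linear":{"type":"array","items":{"type":"number"}},"twist":{"type":"number"}}}},"grip":{"type":"number"},"grip_force":{"type":"number"}},"required":["moves"]}

```bash
mkdir -p pics
python3 - <<'E'
from workcell import *
import cv2,numpy as np
s=read_state();print({k:np.round(v,3).tolist() for k,v in s.items()})
for c in ["scene","side"]:
    im=snapshot(c);cv2.imwrite(f"pics/{c}0.png",im[:,:,::-1])
    for n in ["housing","cover_origin","cover_pad","fastener_foot","fastener_grip","sample_bottle","beaker","sample_jar"]:
        print(c,n,[(np.round(d["location"],3).tolist(),round(d["confidence"],2)) for d in place_of(n,c)][:2])
E
```

```text
{'t': 0.0, 'joints': [1.043, 0.053, 1.402, 0.0, 1.689, -0.07], 'dq': [0.001, 0.0, -0.001, 0.001, 0.002, -0.002], 'effort': [-0.001, -38.167, -36.019, -0.0, 0.006, -0.0], 'tcp_pos': [0.232, 0.471, 0.23], 'ee_rot': [-1.644, 1.569, -2.102], 'force': [0.045, 0.994, -0.307], 'torque': [-0.001, 0.001, 0.031], 'grip_width': 0.999}
scene housing [([0.576, -0.104, -0.003], 0.6)]
scene cover_origin [([0.661, -0.13, 0.094], 0.59)]
scene cover_pad [([0.482, -0.137, 0.108], 0.96)]
scene fastener_foot [([0.516, -0.045, 0.104], 0.46)]
scene fastener_grip [([0.514, -0.043, 0.132], 0.56)]
scene sample_bottle [([0.517, -0.371, 0.0], 0.86)]
scene beaker [([0.65, 0.145, -0.002], 0.87), ([0.514, -0.37, 0.0], 0.3)]
scene sample_jar [([0.439, -0.315, 0.003], 0.82)]
side housing [([0.577, -0.11, -0.001], 0.59)]
side cover_origin [([0.662, -0.127, 0.087], 0.77)]
side cover_pad [([0.482, -0.137, 0.109], 0.84)]
side fastener_foot [([0.513, -0.042, 0.107], 0.8)]
side fastener_grip [([0.514, -0.045, 0.136], 0.6)]
side sample_bottle [([0.521, -0.369, 0.003], 0.88), ([0.484, -0.138, 0.11], 0.28)]
side beaker [([0.651, 0.141, -0.003], 0.63)]
side sample_jar [([0.438, -0.316, 0.004], 0.89), ([0.512, -0.043, 0.102], 0.32)]
```

View pics/scene0.png

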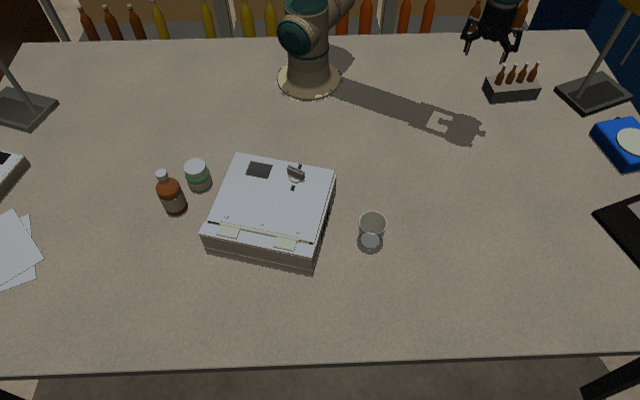

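```bash
cat > h.py <<'E'
from workcell import *
import numpy as np,cv2
from scipy.spatial.transform import Rotation as R
def rot(s): return R.from_euler('xyz',s["ee_rot"]).as_matrix()
def go(target,yawdir=None):
    """shift in tool axes (mm) to target TCP; twist to bring tool y to world angle yawdir (mod pi)"""
    s=read_state();M=rot(s);p=np.array(s["tcp_pos"])
    print("t",s["t"],"tcp",np.round(p,4),"F",np.round(s["force"],1),"grip",round(s["grip_width"],3))
    print("joints",np.round(s["joints"],2));print("tool xyz in world\n",np.round(M.T,3))
    print("shift tool mm",np.round(M.T@(np.array(target)-p)*1000,1))
    if yawdir is not None:
        a=np.arctan2(M[1,1],M[0,1]);d=(yawdir-a+np.pi/2)%np.pi-np.pi/2
        print("y angle",round(a,3),"ccw world turn",round(d,3),"-> twist about tool x",round(-d,3))
E
python3 - <<'E'
from h import *
go([.514,-.044,.24],-.33)
E
```

```text
t 0.9 tcp [0.232  0.471  0.2313] F [ 0.4 -0.6  0.4] grip 0.998
joints [ 1.04  0.05  1.4   0.    1.69 -0.07]
tool xyz in world
 [[ 0.     0.    -1.   ]
 [ 0.442  0.897  0.   ]
 [ 0.897 -0.442 -0.   ]]
shift tool mm [  -8.7 -337.3  480.5]
y angle 1.113 ccw world turn -1.443 -> twist about tool x 1.443
```

Scene: pad at about (259,170), fastener with bar at about (296,173), beaker (371,232), jar and bottle to the left at (197,175)/(172,192). The network positions agree with this and give a module yaw of about -0.33.

>>> servo_tool(moves=[{"linear": [-1,-21,30]},{"linear": [-1,-21,30]},{"linear": [-1,-21,30]},{"linear": [-1,-21,30]},{"linear": [-1,-21,30]},{"linear": [-1,-21,30]},{"linear": [-1,-21,30]},{"linear": [-1,-21,30]}])

```text
schema error: expected keys linear, twist
```

>>> servo_tool(moves=[{"linear": [-1,-21,30]},{"linear": [-1,-21,30]},{"linear": [-1,-21,30]},{"linear": [-1,-21,30]},{"linear": [-1,-21,30]},{"linear": [-1,-21,30]},{"linear": [-1,-21,30]},{"linear": [0,0,0]}])

```text
schema error: expected keys linear, twist
```

Run:
```python
from h import *
go([.514,-.044,.24],-.33)
cal=get_calibration("wrist");print(np.round(cal["camera_matrix"],1),np.round(cal["cam_to_world"],3))
im=snapshot("wrist");cv2.imwrite("pics/w1.png",im[:,:,::-1])
for n in ["cover_origin","cover_pad","fastener_foot","fastener_grip","housing"]:
    print(n,[(np.round(d["location"],4).tolist(),round(d["confidence"],2)) for d in place_of(n,"wrist")][:2])
```

```text
t 0.9 tcp [0.232  0.471  0.2313] F [ 0.4 -0.6  0.4] grip 0.998
joints [ 1.04  0.05  1.4   0.    1.69 -0.07]
tool xyz in world
 [[ 0.     0.    -1.   ]
 [ 0.442  0.897  0.   ]
 [ 0.897 -0.442 -0.   ]]
shift tool mm [  -8.7 -337.3  480.5]
y angle 1.113 ccw world turn -1.443 -> twist about tool x 1.443
[[309.7   0.  323.3]
 [  0.  309.7 198.9]
 [  0.    0.    1. ]] [[ 0.441  0.859  0.26   0.165]
 [ 0.897 -0.422 -0.128  0.503]
 [-0.     0.29  -0.957  0.374]
 [ 0.     0.     0.     1.   ]]
cover_origin []
cover_pad []
fastener_foot []
fastener_grip []
housing []
```

View pics/w1.png

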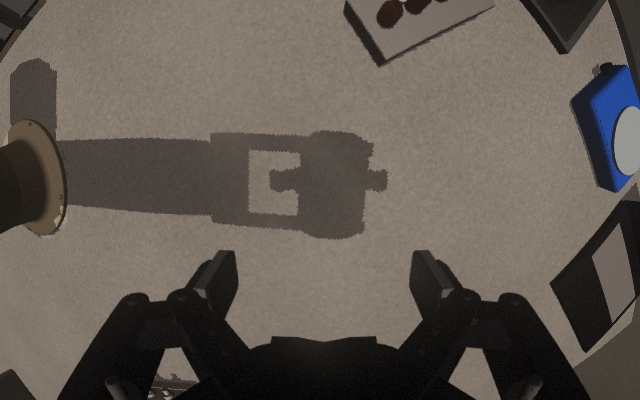

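The wrist picture shows only bare bench at the start pose: both moves were refused because they lacked the twist key.

>>> servo_tool(moves=[{"linear": [-1,-21,30],"twist": 0},{"linear": [-1,-21,30],"twist": 0},{"linear": [-1,-21,30],"twist": 0},{"linear": [-1,-21,30],"twist": 0},{"linear": [-1,-21,30],"twist": 0},{"linear": [-1,-21,30],"twist": 0},{"linear": [-1,-21,30],"twist": 0},{"linear": [-1,-21,30],"twist": 0}])

```text
t: 1.87
tcp_pos: [0.3735, 0.2126, 0.2396]
ee_rot: [0.945, 1.57, 0.488]
force: [0.4, 0.5, 0.1]
grip_width: 0.997
```

>>> servo_tool(moves=[{"linear": [-1,-21,30],"twist": 0},{"linear": [-1,-21,30],"twist": 0},{"linear": [-1,-21,30],"twist": 0},{"linear": [-1,-21,30],"twist": 0},{"linear": [-1,-21,30],"twist": 0},{"linear": [-1,-21,30],"twist": 0},{"linear": [-1,-21,30],"twist": 0},{"linear": [0,0,0],"twist": 0}])

```text
t: 2.53
tcp_pos: [0.498, -0.0153, 0.2458]
ee_rot: [-1.269, 1.569, -1.733]
force: [-0.1, 0.3, -0.7]
grip_width: 0.997
```

Run:
```python
from h import *
go([.514,-.044,.24],-.33)
im=snapshot("wrist");cv2.imwrite("pics/w2.png",im[:,:,::-1])
for n in ["cover_origin","cover_pad","fastener_foot","fastener_grip"]:
    print(n,[(np.round(d["location"],4).tolist(),round(d["confidence"],2)) for d in place_of(n,"wrist")][:2])
```

```text
t 2.5333 tcp [ 0.498  -0.0153  0.2458] F [-0.1  0.3 -0.7] grip 0.997
joints [-0.1  -0.03  1.45 -0.    1.72 -1.21]
tool xyz in world
 [[-0.    -0.002 -1.   ]
 [ 0.447  0.895 -0.002]
 [ 0.895 -0.447  0.   ]]
shift tool mm [  5.8 -18.5  27.1]
y angle 1.108 ccw world turn -1.438 -> twist about tool x 1.438
cover_origin [([0.6606, -0.1249, 0.089], 0.83)]
cover_pad [([0.4835, -0.1381, 0.1096], 0.9)]
fastener_foot []
fastener_grip [([0.5152, -0.0439, 0.1339], 0.85)]
```

View pics/w2.png

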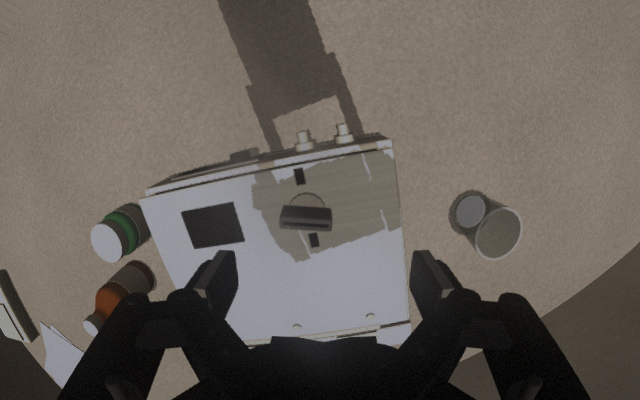

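Wrist view: the bar is near (306,218), roughly level in the image; slot marks at (299,177) and (314,240); pad at (213,225). I'll enlarge it to get the bar angle.

Run:
```python
import cv2
im=cv2.imread("pics/w2.png")[160:260,250:370]
cv2.imwrite("pics/w2c.png",cv2.resize(im,None,fx=6,fy=6,interpolation=cv2.INTER_CUBIC))
```

```text
(no output)
```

View pics/w2c.png

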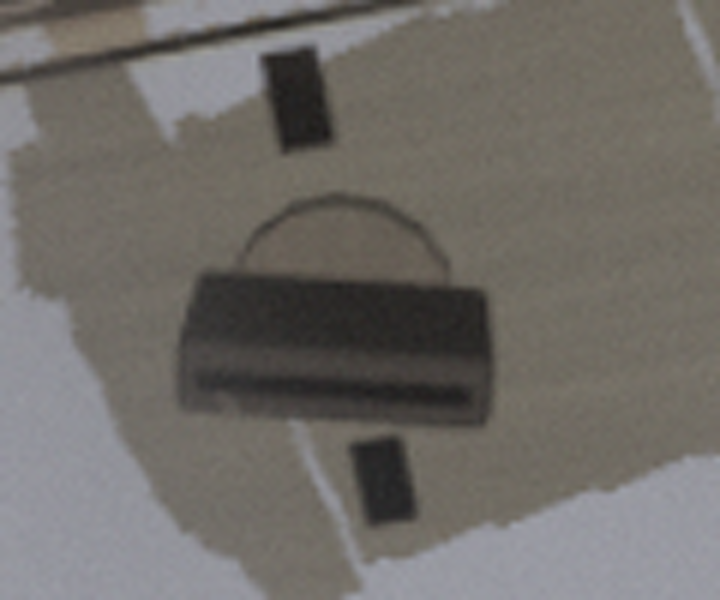

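Crop: groove runs from (282.5,223.3) to (328.3,226.2); mark centres are at (299.5,176.5) and (313.8,240.0).

```bash
cat >> h.py <<'E'
def ray(px,z,cal):
    K=cal["camera_matrix"];T=cal["cam_to_world"]
    v=np.array([(px[0]-K[0,2])/K[0,0],(px[1]-K[1,2])/K[1,1]]);th=np.linalg.norm(v)
    d=T[:3,:3]@np.r_[np.sin(th)*v/th,np.cos(th)]
    return T[:3,3]+d*(z-T[2,3])/d[2]
def measure(m1,m2,g1,g2):
    c=get_calibration("wrist")
    a,b=ray(m1,.1042,c),ray(m2,.1045-.0048+.0004,c);f,g=ray(g1,.139,c),ray(g2,.139,c)
    ang=lambda u:np.arctan2(u[1],u[0])
    print("marks",a,b,"sep",np.linalg.norm(a-b),"mid",(a+b)/2,"x dir",ang(b-a))
    print("groove",f,g,"len",np.linalg.norm(f-g),"mid",(f+g)/2,"ang",ang(g-f))
    print("fastener",(ang(g-f)-ang(b-a))%np.pi)
E
python3 - <<'E'
from h import *
np.set_printoptions(precision=4,suppress=True)
measure((299.5,176.5),(313.8,240),(282.5,223.3),(328.3,226.2))
go([.514,-.044,.24],-.33)
E
```

```text
marks [ 0.4768 -0.0265  0.1042] [ 0.5428 -0.0447  0.1001] sep 0.06858989355485907 mid [ 0.5098 -0.0356  0.1021] x dir -0.268548815452815
groove [ 0.5014 -0.0531  0.139 ] [ 0.5212 -0.0184  0.139 ] len 0.04000501266627595 mid [ 0.5113 -0.0358  0.139 ] ang 1.0503106929097348
fastener 1.3188595083625498
t 2.7833 tcp [ 0.4962 -0.0096  0.2464] F [-0.4  0.7  0.8] grip 1.001
joints [-0.09 -0.03  1.46  0.    1.72 -1.21]
tool xyz in world
 [[ 0.     0.    -1.   ]
 [ 0.441  0.898  0.   ]
 [ 0.898 -0.441  0.   ]]
shift tool mm [  6.4 -23.   31.2]
y angle 1.114 ccw world turn -1.444 -> twist about tool x 1.444
```

>>> servo_tool(moves=[{"linear": [0,-11,15.5],"twist": 0},{"linear": [0,-11,15.5],"twist": 0},{"linear": [2,0,0],"twist": 0.117},{"linear": [2,0,0],"twist": 0.117},{"linear": [2,0,0],"twist": 0.117},{"linear": [2,0,0],"twist": 0.117},{"linear": [2,0,0],"twist": 0.117},{"linear": [2,0,0],"twist": 0.117}])

```text
t: 3.45
tcp_pos: [0.5143, -0.0426, 0.2345]
ee_rot: [1.333, 1.57, 0.169]
force: [-0.5, 0.6, 0.0]
grip_width: 0.996
```

>>> servo_tool(moves=[{"linear": [2,0,0],"twist": 0.117},{"linear": [2,0,0],"twist": 0.117},{"linear": [2,0,0],"twist": 0.117},{"linear": [2,0,0],"twist": 0.117},{"linear": [2,0,0],"twist": 0.117},{"linear": [2,0,0],"twist": 0.117},{"linear": [2,0,0],"twist": 0.117},{"linear": [2,0,0],"twist": 0.117}])

```text
t: 4.12
tcp_pos: [0.5143, -0.0426, 0.2185]
ee_rot: [2.268, 1.57, 0.168]
force: [0.3, 0.3, -0.2]
grip_width: 1.002
```

>>> servo_tool(moves=[{"linear": [0,0,0],"twist": 0},{"linear": [0,0,0],"twist": 0},{"linear": [0,0,0],"twist": 0}])

```text
t: 4.37
tcp_pos: [0.5145, -0.0433, 0.2187]
ee_rot: [2.11, 1.57, 0.019]
force: [0.4, 0.2, 0.1]
grip_width: 1.003
```

Run:
```python
from h import *
go([.514,-.043,.117],-.53)
print(read_state()["t"])
im=snapshot("wrist");cv2.imwrite("pics/w3.png",cv2.resize(im[:,:,::-1][100:300,220:420],None,fx=3,fy=3,interpolation=cv2.INTER_CUBIC))
for n in ["cover_origin","cover_pad","fastener_foot","fastener_grip"]:
    print(n,[(np.round(d["location"],4).tolist(),round(d["confidence"],2)) for d in place_of(n,"wrist")][:2])
go([.514,-.043,.117],-.53)
```

```text
t 4.3667 tcp [ 0.5145 -0.0433  0.2187] F [0.4 0.2 0.1] grip 1.003
joints [-0.16  0.03  1.45  0.    1.66  0.37]
tool xyz in world
 [[ 0.001  0.    -1.   ]
 [ 0.868 -0.497  0.001]
 [-0.497 -0.868 -0.   ]]
shift tool mm [ 1.017e+02 -6.000e-01  1.000e-01]
y angle -0.521 ccw world turn -0.009 -> twist about tool x 0.009
4.3667
cover_origin [([0.6624, -0.127, 0.0892], 0.7)]
cover_pad [([0.4842, -0.1373, 0.1087], 0.74)]
fastener_foot []
fastener_grip [([0.5154, -0.0409, 0.1339], 0.71), ([0.4403, -0.3196, 0.0023], 0.51)]
t 4.6167 tcp [ 0.5146 -0.0439  0.2184] F [-0.4  0.2  0.8] grip 0.998
joints [-0.16  0.03  1.45  0.    1.66  0.37]
tool xyz in world
 [[ 0.     0.    -1.   ]
 [ 0.866 -0.5    0.   ]
 [-0.5   -0.866 -0.   ]]
shift tool mm [101.4  -0.9  -0.4]
y angle -0.524 ccw world turn -0.006 -> twist about tool x 0.006
```

View pics/w3.png

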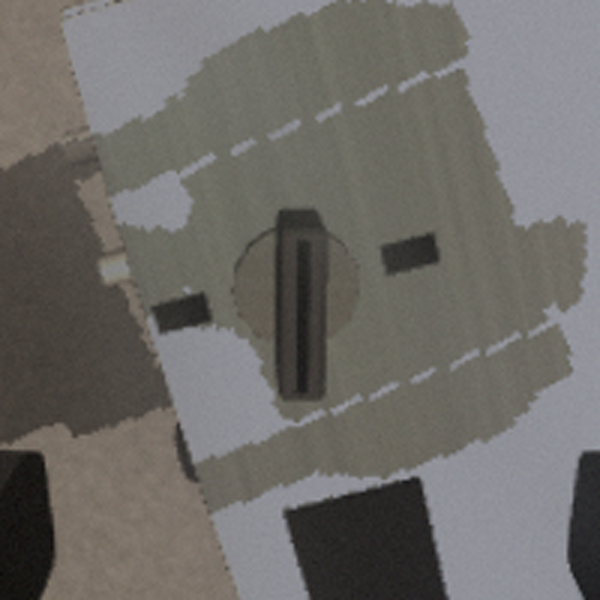

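Crop: the bar is upright in the picture, groove (321.3,180)–(320.7,230.7), front mark (280.3,204), rear mark (356.7,184.3). The fingers straddle it.

Run:
```python
from h import *
np.set_printoptions(precision=4,suppress=True)
measure((280.3,204),(356.7,184.3),(320.7,230.7),(321.3,180))
```

```text
marks [ 0.4767 -0.0335  0.1042] [ 0.543  -0.0524  0.1001] sep 0.06906256597504144 mid [ 0.5099 -0.043   0.1022] x dir -0.27799545815399845
groove [ 0.5024 -0.0605  0.139 ] [ 0.523  -0.0258  0.139 ] len 0.04037452047546693 mid [ 0.5127 -0.0432  0.139 ] ang 1.0339270828864928
fastener 1.3119225410404913
```

>>> servo_tool(moves=[{"linear": [14,-1.5,0],"twist": 0.012},{"linear": [14,0,0],"twist": 0},{"linear": [14,0,0],"twist": 0},{"linear": [14,0,0],"twist": 0},{"linear": [14,0,0],"twist": 0},{"linear": [14,0,0],"twist": 0},{"linear": [11,0,0],"twist": 0},{"linear": [6,0,0],"twist": 0}], grip=50, grip_force=20)

```text
t: 5.28
tcp_pos: [0.5127, -0.0431, 0.1157]
ee_rot: [-1.245, 1.569, 2.931]
force: [0.4, -0.3, 1.0]
grip_width: 0.502
```

>>> servo_tool(moves=[{"linear": [0,0,0],"twist": 0},{"linear": [0,0,0],"twist": 0},{"linear": [0,0,0],"twist": 0},{"linear": [0,0,0],"twist": 0},{"linear": [0,0,0],"twist": 0},{"linear": [0,0,0],"twist": 0}], grip=0, grip_force=20)

```text
t: 5.78
tcp_pos: [0.5119, -0.0423, 0.1177]
ee_rot: [-1.508, 1.567, 2.668]
force: [-7.7, 3.9, 2.8]
grip_width: 0.143
```

Run:
```python
from h import *
go([.513,-.043,.117],-.278-np.pi/2)
print(read_state()["torque"])
```

```text
t 5.7833 tcp [ 0.5119 -0.0423  0.1177] F [-7.7  3.9  2.8] grip 0.143
joints [-0.16  0.09  1.59  0.    1.47  0.38]
tool xyz in world
 [[-0.004  0.002 -1.   ]
 [ 0.86  -0.511 -0.004]
 [-0.511 -0.86   0.   ]]
shift tool mm [0.7 1.3 0.1]
y angle -0.536 ccw world turn -1.312 -> twist about tool x 1.312
[ 0.75011396  1.57966699 -0.01401626]
```

>>> servo_tool(moves=[{"linear": [-0.6,-1.3,0],"twist": 0},{"linear": [0,0,0],"twist": 0},{"linear": [0,0,0],"twist": 0.08},{"linear": [0,0,0],"twist": 0.08},{"linear": [0,0,0],"twist": 0.08},{"linear": [0,0,0],"twist": 0.08},{"linear": [0,0,0],"twist": 0.08}])

```text
t: 6.37
tcp_pos: [0.5115, -0.0419, 0.118]
ee_rot: [-1.187, 1.568, 2.585]
force: [-5.6, 2.4, -0.2]
grip_width: 0.143
```

Run:
```python
from h import *
go([.512,-.042,.117],-.278-np.pi/2)
print(read_state()["torque"])
```

```text
t 6.3667 tcp [ 0.5115 -0.0419  0.118 ] F [-5.6  2.4 -0.2] grip 0.143
joints [-0.15  0.09  1.59  0.    1.46  0.79]
tool xyz in world
 [[-0.002  0.001 -1.   ]
 [ 0.589 -0.808 -0.002]
 [-0.808 -0.589  0.001]]
shift tool mm [ 1.   0.4 -0.4]
y angle -0.94 ccw world turn -0.908 -> twist about tool x 0.908
[0.58779701 1.14917235 0.14288377]
```

>>> servo_tool(moves=[{"linear": [0,-0.6,0.4],"twist": 0.1},{"linear": [0,0,0],"twist": 0.1},{"linear": [0,0,0],"twist": 0.1},{"linear": [0,0,0],"twist": 0.1},{"linear": [0,0,0],"twist": 0.1},{"linear": [0,0,0],"twist": 0.1},{"linear": [0,0,0],"twist": 0.1},{"linear": [0,0,0],"twist": 0.1}])

```text
t: 7.03
tcp_pos: [0.5113, -0.0409, 0.1181]
ee_rot: [-1.246, 1.568, 1.725]
force: [-2.1, 5.9, -1.7]
grip_width: 0.139
```

>>> servo_tool(moves=[{"linear": [0,0,0],"twist": 0.1},{"linear": [0,0,0],"twist": 0},{"linear": [0,0,0],"twist": 0}])

```text
t: 7.28
tcp_pos: [0.5114, -0.0408, 0.1181]
ee_rot: [-1.192, 1.568, 1.684]
force: [-1.7, 6.4, -2.3]
grip_width: 0.137
```

Run:
```python
from h import *
go([.512,-.042,.117],-.278-np.pi/2)
print(read_state()["torque"])
```

```text
t 7.2833 tcp [ 0.5114 -0.0408  0.1181] F [-1.7  6.4 -2.3] grip 0.137
joints [-0.15  0.09  1.59  0.    1.46  1.68]
tool xyz in world
 [[-0.     0.003 -1.   ]
 [-0.263 -0.965 -0.003]
 [-0.965  0.263  0.001]]
shift tool mm [ 1.1  1.  -0.9]
y angle -1.837 ccw world turn -0.012 -> twist about tool x 0.012
[ 1.11403247  0.47125453 -0.04359829]
```

>>> servo_tool(moves=[{"linear": [0,0,0],"twist": 0.01},{"linear": [0,0,0],"twist": 0},{"linear": [0,0,0],"twist": 0},{"linear": [0,0,0],"twist": 0},{"linear": [0,0,0],"twist": 0}], grip=60)

```text
t: 7.7
tcp_pos: [0.5117, -0.0425, 0.1182]
ee_rot: [3.135, 1.57, -0.283]
force: [0.3, -0.0, 0.2]
grip_width: 0.596
```

>>> servo_tool(moves=[{"linear": [-15,0,0],"twist": 0},{"linear": [-20,0,0],"twist": 0},{"linear": [-20,0,0],"twist": 0},{"linear": [-20,0,0],"twist": 0},{"linear": [-15,0,0],"twist": 0},{"linear": [0,0,0],"twist": 0},{"linear": [0,0,0],"twist": 0}])

```text
t: 8.28
tcp_pos: [0.5118, -0.0424, 0.2083]
ee_rot: [-3.007, 1.569, -0.142]
force: [-0.1, -0.5, -0.1]
grip_width: 0.601
```

Run:
```python
from h import *
im=snapshot("wrist");cv2.imwrite("pics/w4.png",cv2.resize(im[:,:,::-1][100:300,200:440],None,fx=3,fy=3,interpolation=cv2.INTER_CUBIC))
for n in ["cover_pad","fastener_foot","fastener_grip"]:
    print(n,[(np.round(d["location"],4).tolist(),round(d["confidence"],2)) for d in place_of(n,"wrist")][:2])
go([.484,-.1375,.13],-.278-np.pi/2)
```

```text
cover_pad [([0.4843, -0.1388, 0.1082], 0.68)]
fastener_foot [([0.5072, -0.0374, 0.1028], 0.77), ([0.442, -0.3163, -0.0013], 0.56)]
fastener_grip [([0.5129, -0.0441, 0.1356], 0.78)]
t 8.4833 tcp [ 0.5109 -0.0422  0.2063] F [ 0.2 -0.6  0.8] grip 0.606
joints [-0.15  0.03  1.48  0.    1.64  1.69]
tool xyz in world
 [[-0.002  0.    -1.   ]
 [-0.273 -0.962  0.   ]
 [-0.962  0.273  0.002]]
shift tool mm [76.3 99.  -0.3]
y angle -1.847 ccw world turn -0.002 -> twist about tool x 0.002
```

View pics/w4.png

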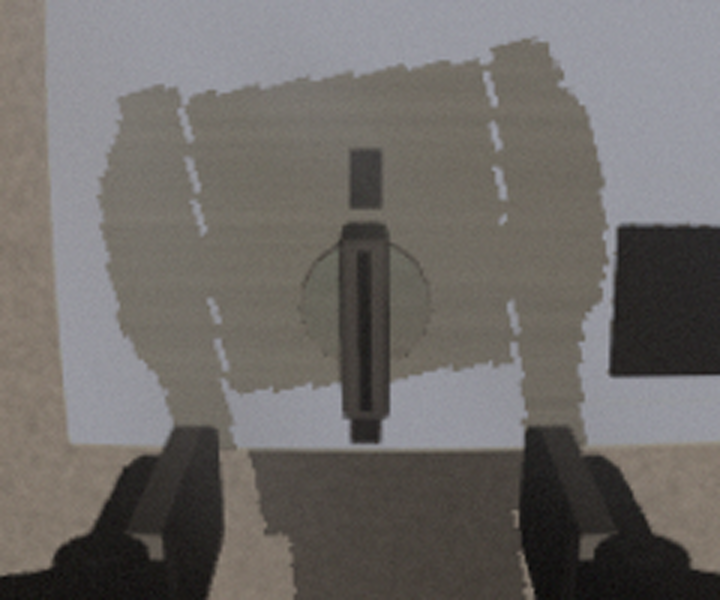

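Fastener at (365,320) in the crop lines up with both marks (365,180) and (366,430), and is released. Next, the pad.

>>> servo_tool(moves=[{"linear": [0,20,0],"twist": 0},{"linear": [0,20,0],"twist": 0},{"linear": [0,20,0],"twist": 0},{"linear": [0,20,0],"twist": 0},{"linear": [0,20,0],"twist": 0},{"linear": [0,0,0],"twist": 0},{"linear": [0,0,0],"twist": 0}], grip=0)

```text
t: 9.07
tcp_pos: [0.4838, -0.1389, 0.207]
ee_rot: [-0.307, 1.569, 2.557]
force: [-0.4, 1.0, 0.4]
grip_width: -0.002
```

>>> servo_tool(moves=[{"linear": [20,0,0],"twist": 0},{"linear": [20,0,0],"twist": 0},{"linear": [20,0,0],"twist": 0},{"linear": [15,0,0],"twist": 0},{"linear": [10,0,0],"twist": 0},{"linear": [0,0,0],"twist": 0}])

```text
t: 9.57
tcp_pos: [0.4831, -0.1372, 0.1202]
ee_rot: [-0.142, 1.566, 2.724]
force: [-0.4, -0.8, 0.0]
grip_width: -0.005
```

Run:
```python
from h import *
go([.4845,-.1385,.096],-.278-np.pi/2)
```

```text
t 9.5667 tcp [ 0.4831 -0.1372  0.1202] F [-0.4 -0.8  0. ] grip -0.005
joints [-0.35  0.06  1.62  0.    1.47  1.5 ]
tool xyz in world
 [[-0.004  0.002 -1.   ]
 [-0.272 -0.962 -0.001]
 [-0.962  0.272  0.005]]
shift tool mm [24.2  0.9 -1.8]
y angle -1.846 ccw world turn -0.003 -> twist about tool x 0.003
```

Within 2 mm of the pad centre. Pressing down slowly.

>>> servo_tool(moves=[{"linear": [5,1,-1.5],"twist": 0},{"linear": [4,0,0],"twist": 0},{"linear": [3,0,0],"twist": 0},{"linear": [3,0,0],"twist": 0},{"linear": [3,0,0],"twist": 0},{"linear": [3,0,0],"twist": 0},{"linear": [0,0,0],"twist": 0},{"linear": [0,0,0],"twist": 0}])

```text
t: 10.23
tcp_pos: [0.4853, -0.1398, 0.1023]
ee_rot: [-2.044, 1.571, 0.822]
force: [-4.1, 1.0, 5.6]
grip_width: 0.002
```

>>> servo_tool(moves=[{"linear": [2,0,0],"twist": 0},{"linear": [2,0,0],"twist": 0},{"linear": [2,0,0],"twist": 0},{"linear": [1,0,0],"twist": 0},{"linear": [0,0,0],"twist": 0},{"linear": [0,0,0],"twist": 0}])

```text
t: 10.73
tcp_pos: [0.4853, -0.1398, 0.096]
ee_rot: [-0.496, 1.571, 2.369]
force: [-6.6, 2.0, 9.4]
grip_width: 0.0
```

>>> servo_tool(moves=[{"linear": [1,0,0],"twist": 0},{"linear": [0.5,0,0],"twist": 0},{"linear": [0,0,0],"twist": 0},{"linear": [0,0,0],"twist": 0},{"linear": [0,0,0],"twist": 0}])

```text
t: 11.15
tcp_pos: [0.4853, -0.1398, 0.0957]
ee_rot: [2.91, 1.57, -0.507]
force: [-10.7, 3.8, 17.6]
grip_width: -0.002
```

>>> servo_tool(moves=[{"linear": [0,0,0.7],"twist": 0},{"linear": [0,0,0],"twist": 0},{"linear": [0,0,0],"twist": 0},{"linear": [0,0,0],"twist": 0}])

```text
t: 11.48
tcp_pos: [0.4853, -0.1398, 0.0958]
ee_rot: [3.111, 1.569, -0.307]
force: [-7.0, 2.2, 14.5]
grip_width: -0.001
```

Run:
```python
from h import *
im=snapshot("wrist");im2=snapshot("side")
cv2.imwrite("pics/end.png",np.vstack([cv2.resize(im,(480,300)),cv2.resize(im2,(480,300))])[:,:,::-1])
for c in ("wrist","side"):
  for n in ["cover_pad","fastener_foot","fastener_grip"]:
    print(c,n,[(np.round(d["location"],4).tolist(),round(d["confidence"],2)) for d in place_of(n,c)][:1])
go([.4845,-.1385,.096])
```

```text
wrist cover_pad []
wrist fastener_foot []
wrist fastener_grip []
side cover_pad [([0.4835, -0.139, 0.0969], 0.65)]
side fastener_foot [([0.5108, -0.0438, 0.0946], 0.58)]
side fastener_grip [([0.511, -0.0425, 0.1222], 0.59)]
t 11.8833 tcp [ 0.4853 -0.1398  0.0958] F [-6.9  2.2 15.4] grip -0.003
joints [-0.35  0.08  1.64  0.    1.41  1.49]
tool xyz in world
 [[ 0.002 -0.001 -1.   ]
 [-0.273 -0.962  0.   ]
 [-0.962  0.273 -0.002]]
shift tool mm [-0.2 -1.1  1.1]
```

View pics/end.png

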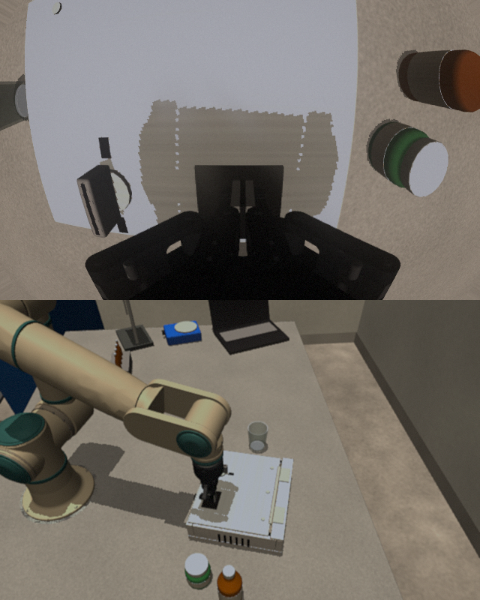

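The end pictures show the fingers on the pad, with the bar still in line with its marks (105,148)–(122,225) in the wrist view. The cover is flat and the glassware untouched. The pad is at 96 mm with about 15 N on it, so I'm handing in.

```bash
python3 -c "
from workcell import *
print(r.hand_in())"
```

```text
the job is handed in; nothing more can be done
None
```

The cover is pressed fully shut with the fastener aligned, and I handed the job in at about 12 s of the 35 s allowed.

- **Fastener:** it started about 1.31 rad out of line. I gripped the bar at 20 N and turned it clockwise, the nearer way. The wrist picture after release showed the bar in line with both slot marks. Apart from about 2.8 N of downward push just after gripping, which I eased off before turning, nothing pressed on the cover in this stage.
- **Cover:** I pressed the rubber pad with the shut fingers until it met the stop. The force jumped from 9 N to 17 N within 0.3 mm there. I then eased the sideways load, and it is now held with the fingertips at 95.8 mm and about 15 N downward.
- **Last checks:** the side-camera network puts the pad at 97 mm and the foot of the fastener at 94.6 mm, both consistent with shut. The glassware looks untouched.
- **Checks that failed or disagreed:**
  - The wrist-camera network found nothing in the final picture, since the gripper hides the pad.
  - The network's early points suggested a module yaw of about -0.32, against -0.28 from the slot marks. I used -0.28, and the aligned picture bore it out.
  - About 7 N of sideways force remained at the pad.
  - My first two move calls were refused for a missing `twist` key, so nothing moved then.

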